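# Park the castored bottle caddy

## Task

Roll the little caddy with the brown bottle to its parking bay by its push bar: push it straight ahead until all four swivel castors trail straight behind their pivots before its nose enters the bay, then steer it nose first between the rails up to the sprung buffer. Press it against the buffer with about 7 N (4 to 11 N) for a second, never ramming the bay with more than 16 N, then ease off gently, let go and leave it parked square, its nose just at the buffer. Keep the wheels on the bench and the bottle upright in its tray, and do not disturb the timer, the tape roll or the small bottle.

Things in the scene. Friction and masses are not known exactly. Their poses are not given: they have to be found in the camera images.
- caddy: low aluminium tray on 4 black swivel castors, 130 (x) by 90 (y), deck top 38 high, rim 49 high, 0.66 kg empty; origin on the bench under its middle, +x to the nose. Starts with x towards the bay within 0.5 rad. Castor pivots at x +-46, y +-31; wheel radius 11, trail 10 mm. Castors start turned any way; 70 mm straight ahead makes all trail straight. Wheels a little stiff: about 1 N rolls it.
- push_bar (a point): middle of the caddy's push bar, a level round steel bar 10 mm thick, 52 mm straight length along the caddy's y, axis 125 mm above the bench, free space below it down to the deck; can be pinched from above with the fingers closing along the caddy's x. Axes as the caddy's.
- caddy_nose (a point): middle of the caddy's front edge, 65 mm ahead of its origin, 35 mm above the bench
- axle_fl (a point): wheel centre of the front left castor; trailing straight it is at x = +36, y = +31 mm in the caddy's frame
- axle_fr (a point): wheel centre of the front right castor; trailing straight it is at x = +36, y = -31 mm in the caddy's frame
- axle_rl (a point): wheel centre of the rear left castor; trailing straight it is at x = -56, y = +31 mm in the caddy's frame
- axle_rr (a point): wheel centre of the rear right castor; trailing straight it is at x = -56, y = -31 mm in the caddy's frame
- bay: grey parking bay fixed to the bench: two rails 45 mm high, 98 apart inside (4 to spare each side of the caddy), flared at the mouth, and a back wall 55 high. Origin on the bench at the bay's end mark, just before the buffer pad; +x is the way in. Rails begin at x = -115, flares at x = -135; back wall at x = +40 mm.
- buffer: buffer at the end of the bay: a black rubber pad, 60 mm wide, 22 to 50 mm above the bench, on a screw that someone has set by hand: the pad's unpressed face lies 0 to 10 mm beyond x = 0 of the bay, differently each time and not measured. It gives only about a millimetre under the wanted press, so feel for it. Origin and axes as the bay's (this pose does not show the setting).
- amber_bottle: brown bottle, 48 mm across, 105 mm high, standing loose in the caddy's tray ahead of its middle; origin at the centre of its underside
- bench_timer: small white bench timer, 66x62x18 mm, beside the bay, to be left alone; origin under its centre
- tape: roll of tape lying flat, 100 mm across, 25 mm high, to be left alone; origin under its centre
- small_bottle: small white bottle with red cap, 38 mm across, 78 mm high, to be left alone; origin under its centre

How it is judged (in metres and radians):
On the way, in this order (a step that is already met when the one before it is completed fails the run):
1. all four castors trail straight (within about 20 degrees) while the caddy's nose is still outside the bay's rails (x of each of axle_fl, axle_fr in the frame of caddy below 0.0367 m and x of each of axle_rl, axle_rr in the frame of caddy below -0.0553 m and x of caddy_nose in the frame of bay below -0.11 m), for 0.1 s.
2. the caddy's nose is pressed against the buffer with 4 to 11 N for half a second (contact force between caddy and buffer between 4 and 11 N), for 0.5 s.
At the end, for the whole second after the job is handed in: The caddy rests on its wheels in the bay, released, nose at the buffer (between 6 mm before and 13 mm beyond x = 0 of the bay), within 7 mm of the bay's middle line and 0.08 rad of square, castors trailing within about 20 degrees, the brown bottle upright in the tray (x of caddy_nose in the frame of bay between -0.006 and 0.013 m and y of caddy_nose in the frame of bay between -0.007 and 0.007 m and x of each of axle_fl, axle_fr in the frame of caddy below 0.0367 m and x of each of axle_rl, axle_rr in the frame of caddy below -0.0553 m and angle between the x axis of caddy and the x axis of bay, either way round below 0.08 rad and linear speed of caddy below 0.01 m/s and height (world z) of caddy below 0.004 m and angle between caddy's own z axis and vertical below 0.05 rad and angle between amber_bottle's own z axis and vertical below 0.1 rad and x of amber_bottle in the frame of caddy between -0.05 and 0.05 m and y of amber_bottle in the frame of caddy between -0.03 and 0.03 m and z of amber_bottle in the frame of caddy between 0.03 and 0.045 m); the robot touches nothing.
It fails at once if the caddy is rammed against the rails or the end of the bay with more than 16 N (contact force between caddy and bay above 16 N).
It fails at once if the caddy is lifted or tipped off its wheels (height (world z) of caddy above 0.006 m or angle between caddy's own z axis and vertical above 0.12 rad).
It fails at once if the brown bottle tips (angle between amber_bottle's own z axis and vertical above 0.35 rad).
It fails at once if the timer, the tape roll or the small bottle is disturbed (distance of any of bench_timer, tape, small_bottle from where it was at the start of the episode above 0.015 m).
It also fails if it takes over 64 s, if anything falls off the work surface, if the arm or the gripper's body presses on something with over 40 N, if the wrist force passes 120 N, or if a joint passes its speed limit or range.

## Robot

A 6-joint arm with a two-finger parallel gripper is mounted at the origin on a cart in front of the work surface, level with it; the furniture and walls round the work are solid. World frame = base frame: x ahead of the robot, y to its left, z up, the work surface at z = 0. Lengths are in mm, angles in rad, forces in N, time in s.
With the tool pointing down it reaches from about 350 to 875 mm from the base axis. Payload 4.2 kg.
Tool frame: the origin (TCP) lies between the finger pads; the fingertips stand 25 mm ahead of it and the grasp point (between the pads) lies 6 mm ahead of it; z points along the fingers, y is the line along which they close (so a half turn about z gives the same grasp; the last joint's range is limited). The gripper opens to 85 mm and grips with 20 to 120 N. Pads are 22 mm wide; open, the fingers measure 114 mm over their backs; the gripper's body (76 mm by 85 mm) begins 54 mm behind the grasp point. The pads swing forward as they close: fully open they stand 13 mm farther back than shut.
Start: joints at [1.418, 0.385, 0.008, 0, -1.194, -0.259], TCP at [250.129, 572.743, 256.312] pointing down, gripper open.
Joint ranges: [-3.14, 3.14], [-1.21, 2.06], [-1.07, 1.41], [-3.16, 2.05], [-2.99, -0.16], [-3.1, 3.1]. Speed limits (rad/s): [2.79, 2.79, 3.14, 3.14, 3.14, 3.14].

## Interface

Orientations are given as a unit quaternion [x, y, z, w].
In Python, from bench import arm gives the robot as it stands.
- The arm moves only by the shell command python3 -m pendant 'ROWS'. ROWS is JSON, a list of rows, each a list of 7 numbers: the shift along the tool's x, y, z in m, then the turn, a rotation vector about the tool's x, y, z in degrees, then the finger opening in m, from 0 to 0.0854. In form: [[x, y, z, wx, wy, wz, fingers], ...]. A call has 1 to 12 rows; each row shifts and turns the commanded pose from where the row before left it, along the tool's axes as they then stand; what a row does not reach is not made up. A row lasts 1/10 s, in which the tool goes at most 50 mm and 8.59 degrees, less where a joint would pass 70% of its speed; a pose out of reach is approached as far as the arm can. A call is refused whole if a number of a shift passes 0.05 or a number of a turn 8.59, either way. A call with a gripper value outside its range is refused whole. The fingers move at their own pace and stop on an object; the grip force is fixed at half the most. Time passes only in rows, so rows that do not move let the fingers close. It gives the time, the measured TCP pose, the force, the opening and the grip force at its end, in the units of the state.
- arm.read_state(): the state, without advancing time (a new reading comes with each control period).
- arm.get_image(name): name is "scene" or "top"; returns a dict with "image" (420x560x3 uint8, red, green, blue), "fx", "fy", "cx", "cy" (pixels), "xyz" and "rotation" of the camera in the world. Camera axes: x right, y down, z forward; pixel columns grow to the right and rows downward; lengths in mm; the calibration is good to about 2 mm. A picture is of the moment at which its call begins. There is no depth.
- arm.job_done(): hands the job in; it is judged then, once.
The state is a dict: "clock": time; "joints": joint angles; "joint_vel": joint speeds; "joint_efforts": joint torques, N m; "position": TCP position; "ee_rot": TCP orientation; "contact_force": force on the tool from outside, world axes, zero at the start; "wrist_torque": the same for the moment, N m; "gripper_width": finger opening in mm; "grasp_force": force on a finger pad.
Only numpy, scipy, OpenCV 4.12 (cv2) and the standard library are available. Lean on these libraries where they do the work, as an engineer would, in place of code of your own. Each camera call takes 0.05 s, during which the arm holds its last target. There are 200 camera calls.

## Working session

There is one attempt and no reset: what is moved stays moved. The work goes in short steps, Python scripts to look and compute and a shell command to move; the robot and the scene stay as the last step left them, time stands still between calls to the robot, and variables do not carry over. Pictures are saved under pics/ and viewed, at most 10 in all, crops included, and the job is handed in when it is done.

```bash
mkdir -p pics; ls
python3 - <<'E'
from bench import arm
import cv2,numpy as np
for n in("scene","top"):
    d=arm.get_image(n); cv2.imwrite(f"pics/{n}0.png",d["image"][:,:,::-1])
    np.savez(f"pics/{n}0.npz",**d)
    print(n,{k:np.round(d[k],3).tolist() for k in d if k!="image"})
print(arm.read_state())
E
```

```text
pics
scene {'fx': 385.799, 'fy': 385.799, 'cx': 282.502, 'cy': 209.596, 'xyz': [111.814, 201.578, 738.188], 'rotation': [-0.349, 0.867, -0.328, 0.139]}
top {'fx': 416.718, 'fy': 416.718, 'cx': 282.224, 'cy': 211.049, 'xyz': [397.631, -201.814, 943.893], 'rotation': [-0.701, 0.71, -0.045, 0.054]}
{'clock': 0.1, 'joints': array([ 1.41757618e+00,  3.85459118e-01,  6.72293793e-03, -4.40051073e-04,
       -1.19401803e+00, -2.58620387e-01]), 'joint_vel': array([ 0.00134184, -0.00156627,  0.00314947,  0.00193131,  0.00042214,
       -0.00177018]), 'joint_efforts': array([-4.83778458e-04, -3.93321168e+01,  1.88928688e+01,  4.19796824e+00,
       -2.60387140e-03,  4.58045633e-06]), 'position': array([249.9615161 , 572.29710699, 255.32710724]), 'ee_rot': array([ 9.78856148e-01, -2.04547407e-01, -1.52662067e-04,  9.88355244e-04]), 'contact_force': array([-0.60340762, -0.26976387, -0.21815724]), 'wrist_torque': array([-0.03445868, -0.00745175,  0.04128216]), 'grasp_force': 0.0, 'gripper_width': 85.26275928104198}
```

View pics/scene0.png

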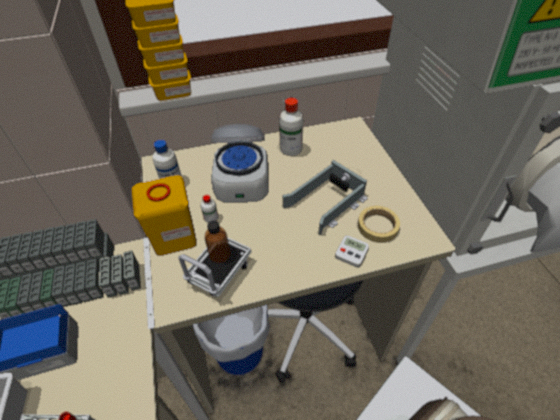

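View pics/top0.png

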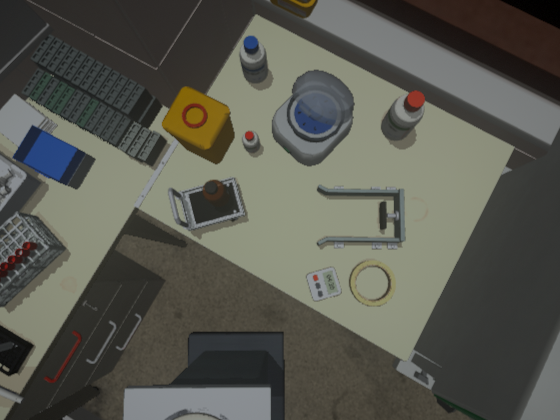

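The scene view shows the caddy at about (218,265) and the bay at about (330,195). In the top view the caddy is at (213,203), bottle cap at (211,187), push bar at (178,206), bay from (320,188)/(320,241) to a back wall at x≈403, and the pad at (383,215). Next I'll enlarge both regions.

```bash
cat > h.py <<'E'
import numpy as np,cv2
from scipy.spatial.transform import Rotation as R
def ray(d,u,v):
    r=R.from_quat(np.array(d["rotation"])).as_matrix() 
    return np.array(d["xyz"],float), r@np.array([(u-d["cx"])/d["fx"],(v-d["cy"])/d["fy"],1.])
def onz(d,u,v,z):
    o,k=ray(d,u,v); return o+k*(z-o[2])/k[2]
def two(d1,p1,d2,p2):
    o1,k1=ray(d1,*p1);o2,k2=ray(d2,*p2)
    s=np.linalg.lstsq(np.c_[k1,-k2],o2-o1,rcond=None)[0]
    a=o1+k1*s[0];b=o2+k2*s[1]; return (a+b)/2,np.linalg.norm(a-b)
def proj(d,p):
    r=R.from_quat(np.array(d["rotation"])).as_matrix(); q=r.T@(np.array(p)-np.array(d["xyz"]))
    return d["fx"]*q[0]/q[2]+d["cx"],d["fy"]*q[1]/q[2]+d["cy"]
def crop(d,u0,v0,w,h,s,f):
    im=cv2.resize(d["image"][v0:v0+h,u0:u0+w,::-1],None,fx=s,fy=s,interpolation=cv2.INTER_CUBIC)
    for u in range(-(-u0//10)*10,u0+w,10): cv2.line(im,((u-u0)*s,0),((u-u0)*s,4 if u%50 else 14),(0,0,255),1)
    for v in range(-(-v0//10)*10,v0+h,10): cv2.line(im,(0,(v-v0)*s),(4 if v%50 else 14,(v-v0)*s),(0,0,255),1)
    cv2.imwrite(f,im)
E
python3 - <<'E'
from h import *
t=np.load("pics/top0.npz");s=np.load("pics/scene0.npz")
crop(t,160,165,260,100,3,"pics/tc.png"); crop(s,170,150,200,150,4,"pics/sc.png")
for p in [(213,203),(320,241),(320,188),(403,188),(403,241),(323,284),(373,283),(251,141)]: print(p,onz(t,*p,30).round())
E
```

```text
(213, 203) [547. -36.  30.]
(320, 241) [ 460. -272.   30.]
(320, 188) [ 578. -275.   30.]
(403, 188) [ 575. -459.   30.]
(403, 241) [ 457. -453.   30.]
(323, 284) [ 367. -276.   30.]
(373, 283) [ 368. -384.   30.]
(251, 141) [ 689. -121.   30.]
```

View pics/tc.png

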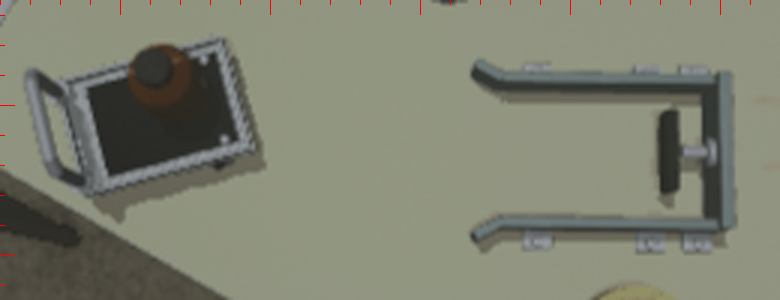

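View pics/sc.png

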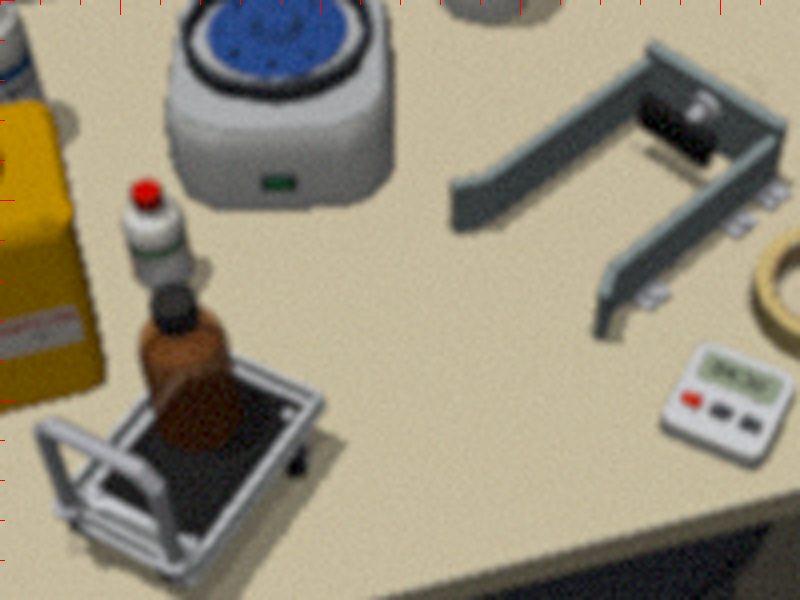

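The top crop shows rim corners at crop px (65,83), (222,40), (257,148), (92,192), the bar from (33,73) to about (52,168), and rails along y≈80 and y≈224. In the scene crop the bar runs from (42,428) to (155,478) and the rim corners are at (62,515), (240,358), (325,403), (185,585).

Run:
```python
from h import *
t=np.load("pics/top0.npz");s=np.load("pics/scene0.npz")
T=lambda x,y:(160+x/3,165+y/3); S=lambda x,y:(170+x/4,150+y/4)
print("rim")
c=[]
for a,b in [((65,83),(62,515)),((222,40),(240,358)),((257,148),(325,403)),((92,192),(185,585))]:
    p,e=two(t,T(*a),s,S(*b)); q=onz(t,*T(*a),49); q2=onz(s,*S(*b),49);c.append((q+q2)/2); print(p.round(1),e.round(1),q.round(1),q2.round(1))
c=np.array(c); m=c.mean(0); h=(c[1]+c[2]-c[0]-c[3]); print("caddy",m.round(1),"yaw",np.arctan2(h[1],h[0]), np.linalg.norm(h)/2)
print("bar")
for a,b in [((34,73),(42,428)),((52,168),(155,478))]:
    p,e=two(t,T(*a),s,S(*b)); print(p.round(1),e.round(1),onz(t,*T(*a),125).round(1),onz(s,*S(*b),125).round(1))
# bay: mask by colour
im=t["image"].astype(int); crop_=im[165:265,310:415]
for y in range(180,250,1): 
    if y in(191,215,240): print(y,[tuple(im[y,x]) for x in range(396,410,2)])
for x in (335,350,365,380,395):
    col=im[180:250,x]; g=(col[:,2]-col[:,0])>0; print(x,[180+i for i in np.where(g)[0]])
print("bay hand")
for nm,pts,z in [("railL",[(510,75),(715,76)],45),("railLin",[(510,90),(700,92)],45),("railR",[(500,217),(700,222)],45),("wall",[(722,72),(724,228)],55),("mouth",[(474,68),(474,240)],45)]:
    print(nm,[onz(t,*T(*p),z).round(1).tolist() for p in pts])
for nm,pts,z in [("mouth",[(452,183),(600,290)],45),("wallback",[(652,42),(785,128)],55)]:
    print(nm,[onz(s,*S(*p),z).round(1).tolist() for p in pts])
```

```text
rim
[573.3  36.8  24.1] 1.9 [567.8  29.7  49. ] [558.  43.  49.]
[593.1 -89.9  28.6] 23.8 [598.2 -85.   49. ] [568.7 -87.3  49. ]
[ 521.5 -108.1   30. ] 2.2 [ 518.1 -110.8   49. ] [511.4 -99.3  49. ]
[492.3  16.4  22.5] 5.3 [487.7   8.3  49. ] [480.3  24.7  49. ]
caddy [536.3 -34.6  49. ] yaw -1.363720687981401 124.69581026231613
bar
[563.2  34.7 113.5] 1.1 [560.5  31.  125. ] [555.4  38.1 125. ]
[496.1  17.7 121.8] 1.4 [496.3  17.3 125. ] [493.5  18.2 125. ]
191 [(np.int64(104), np.int64(115), np.int64(115)), (np.int64(74), np.int64(80), np.int64(78)), (np.int64(102), np.int64(112), np.int64(111)), (np.int64(104), np.int64(115), np.int64(114)), (np.int64(130), np.int64(134), np.int64(118)), (np.int64(144), np.int64(147), np.int64(128)), (np.int64(144), np.int64(148), np.int64(128))]
215 [(np.int64(97), np.int64(100), np.int64(101)), (np.int64(121), np.int64(125), np.int64(128)), (np.int64(85), np.int64(93), np.int64(92)), (np.int64(107), np.int64(118), np.int64(117)), (np.int64(119), np.int64(125), np.int64(114)), (np.int64(145), np.int64(146), np.int64(126)), (np.int64(144), np.int
[... 1141 characters left out ...]
, np.int64(192), np.int64(193), np.int64(211), np.int64(212), np.int64(213), np.int64(214), np.int64(215), np.int64(216), np.int64(217), np.int64(237), np.int64(238), np.int64(239), np.int64(240), np.int64(241), np.int64(242), np.int64(243), np.int64(244), np.int64(245), np.int64(246), np.int64(247), np.int64(248)]
bay hand
railL [[570.0, -295.3, 45.0], [567.1, -444.3, 45.0]]
railLin [[558.8, -295.0, 45.0], [555.5, -432.9, 45.0]]
railR [[466.3, -285.3, 45.0], [460.9, -428.3, 45.0]]
wall [[568.1, -446.8, 55.0], [455.8, -442.5, 55.0]]
mouth [[575.5, -269.2, 45.0], [450.0, -266.2, 45.0]]
mouth [[579.4, -269.3, 45.0], [456.7, -266.6, 45.0]]
wallback [[566.3, -447.7, 55.0], [453.5, -441.4, 55.0]]
```

Estimates so far: bar middle ≈ (527, 25), caddy yaw ≈ -75.6°, bay line x ≈ 513 at the mouth (y ≈ -267), bay yaw ≈ -92°. I'll turn the tool and move to above the bar.

```bash
python3 -m pendant '[[0,0,0,0,0,-7.6,0.04],[0,0,0,0,0,-7.6,0.04],[0,0,0,0,0,-7.6,0.04],[0,0,0,0,0,-7.6,0.04],[0,0,0,0,0,-7.6,0.04],[0.008,0.03,0,0,0,0,0.04],[0.008,0.04,0,0,0,0,0.04],[0.01,0.045,0,0,0,0,0.04],[0.01,0.045,0,0,0,0,0.04],[0.01,0.045,0,0,0,0,0.04],[0.01,0.045,0,0,0,0,0.04],[0.01,0.045,0,0,0,0,0.04]]'
python3 -m pendant '[[0.01,0.045,0,0,0,0,0.04],[0.01,0.045,0,0,0,0,0.04],[0.01,0.045,0,0,0,0,0.04],[0.01,0.045,0,0,0,0,0.04],[0.01,0.045,0,0,0,0,0.04],[0.01,0.045,0,0,0,0,0.04],[0.01,0.03,0,0,0,0,0.04],[0,0,0,0,0,0,0.04],[0,0,0,0,0,0,0.04]]'
python3 - <<'E'
from bench import arm
from h import *
for n in("scene","top"):
    d=arm.get_image(n); np.savez(f"pics/{n}1.npz",**d)
    im=d["image"]; 
t=np.load("pics/top1.npz");s=np.load("pics/scene1.npz")
crop(t,160,150,110,90,4,"pics/a.png");crop(s,170,190,90,90,4,"pics/b.png")
a=cv2.imread("pics/a.png");b=cv2.imread("pics/b.png");cv2.imwrite("pics/ab.png",np.hstack([a,b]))
st=arm.read_state();r=R.from_quat(st["ee_rot"]).as_matrix()
print(st["position"],np.degrees(np.arctan2(r[1,1],r[0,1])),r[:,2].round(3))
E
```

```text
clock: 1.3
position: [387.7, 301.5, 256.1]
ee_rot: [0.992, 0.126, -0.0, 0.0]
contact_force: [1.2, 1.0, 0.7]
gripper_width: 39.9
grasp_force: 0.0
clock: 2.2
position: [529.7, 29.6, 255.6]
ee_rot: [0.992, 0.124, -0.001, -0.0]
contact_force: [0.3, 0.9, 0.9]
gripper_width: 40.4
grasp_force: 0.0
[529.42682649  30.7131725  256.05389924] -75.56296798641817 [-0.001  0.    -1.   ]
```

View pics/ab.png

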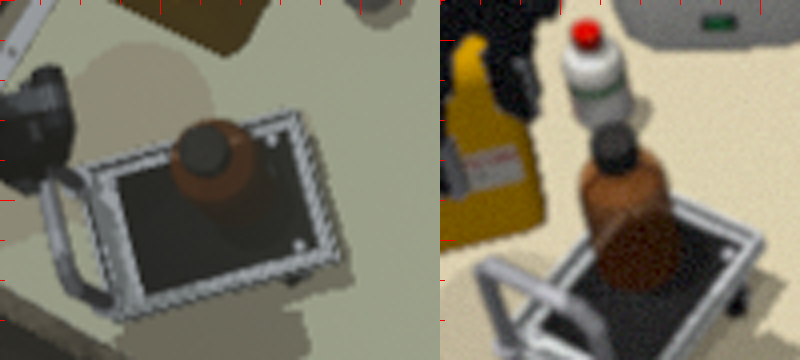

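The top crop shows the bar from about (47,185) to (65,268), middle ≈ (55,228). The scene crop shows the bar from (480,262) to (600,320), middle ≈ (537,288). The gripper is still behind and above the bar.

Run:
```python
from h import *
t=np.load("pics/top1.npz");s=np.load("pics/scene1.npz")
pt=(160+55/4,150+228/4);ps=(170+97/4,190+288/4)
print(two(t,pt,s,ps),onz(t,*pt,125),onz(s,*ps,125))
# where caddy rim: top corners
c=np.array([onz(t,160+x/4,150+y/4,49) for x,y in[(80,168),(296,110),(340,258),(118,318)]]);print(c.round(1));h=c[1]+c[2]-c[0]-c[3];print(c.mean(0),np.degrees(np.arctan2(h[1],h[0])))
l=c[0]+c[1]-c[2]-c[3];print(np.degrees(np.arctan2(l[1],l[0]))-90)
b=onz(t,160+205/4,150+148/4,143);print("cap",b)
# predicted pixel of TCP finger tip
p=np.array([529.4,30.7,256]);print(proj(t,p),proj(s,p))
```

```text
(array([525.46621798,  26.08915809, 125.2566319 ]), np.float64(2.656817005997709)) [524.51440266  25.1887268  125.        ] [526.83200393  26.77153027 125.        ]
[[ 569.4   33.4   49. ]
 [ 600.1  -85.    49. ]
 [ 517.7 -109.3   49. ]
 [ 486.6   10.8   49. ]]
[543.44945238 -37.54337888  49.        ] -75.45512271149863
-74.16093602228761
cap [560.43553012 -52.66175673 143.        ]
(np.float64(149.40389658200127), np.float64(192.56009230284138)) (np.float64(176.79895422211825), np.float64(217.80606110778575))
```

```bash
python3 -m pendant '[[-0.0046,0.0037,0.01,0,0,0,0.04],[0,0,0.02,0,0,0,0.04],[0,0,0.025,0,0,0,0.04],[0,0,0.025,0,0,0,0.04],[0,0,0.02,0,0,0,0.04],[0,0,0.015,0,0,0,0.04],[0,0,0.01,0,0,0,0.04],[0,0,0,0,0,0,0.04],[0,0,0,0,0,0,0.04]]'
python3 -m pendant '[[0,0,0,0,0,0,0.025],[0,0,0,0,0,0,0.02],[0,0,0,0,0,0,0.015],[0,0,0,0,0,0,0.012],[0,0,0,0,0,0,0.009],[0,0,0,0,0,0,0.005],[0,0,0,0,0,0,0.0],[0,0,0,0,0,0,0]]'
python3 - <<'E'
from bench import arm
from h import *
for n in("scene","top"):
    d=arm.get_image(n); np.savez(f"pics/{n}2.npz",**d)
t=np.load("pics/top2.npz");s=np.load("pics/scene2.npz")
crop(t,160,150,110,100,4,"pics/a.png");crop(s,170,190,90,100,4,"pics/b.png")
cv2.imwrite("pics/ab2.png",np.hstack([cv2.imread("pics/a.png"),cv2.imread("pics/b.png")]))
E
```

```text
clock: 3.2
position: [526.5, 25.9, 131.6]
ee_rot: [0.992, 0.126, 0.0, 0.0]
contact_force: [-0.2, 0.3, 0.8]
gripper_width: 40.0
grasp_force: 0.0
clock: 4.0
position: [526.6, 25.6, 131.7]
ee_rot: [0.992, 0.126, 0.0, 0.0]
contact_force: [0.1, -0.3, 3.5]
gripper_width: 7.7
grasp_force: 58.5
```

View pics/ab2.png

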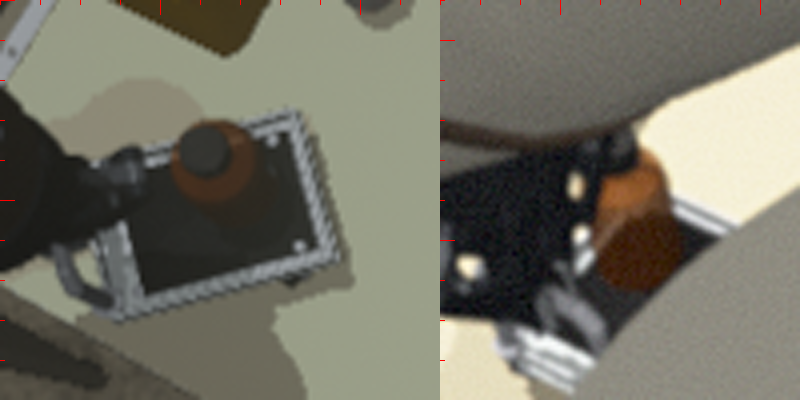

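The grasp is on the bar (58 N). The top view shows the gripper on the bar at crop (110,180), with the bottle upright at (205,150) and the rim unchanged. Now a finer measurement of the rails from brightness profiles.

Run:
```python
from h import *
t=np.load("pics/top0.npz"); g=np.mean([np.load(f"pics/top{i}.npz")["image"].astype(float).mean(2) for i in range(3)],0)
def prof(v0,v1,u0,u1): return g[v0:v1,u0:u1].mean(1).round().astype(int).tolist()
for u in (340,355,368,388): print(u,"L",prof(184,202,u-3,u+4),"R",prof(232,252,u-3,u+4))
print("wall",[g[v-3:v+4,394:412].mean(0).round().astype(int).tolist() for v in (200,228)])
print("padrow",g[208:222,374:396].mean(0).round().astype(int).tolist())
print("mouth",g[186:190,314:326].mean(0).round().tolist(),g[241:244,314:326].mean(0).round().tolist())
```

```text
340 L [147, 138, 135, 148, 136, 114, 121, 113, 81, 56, 56, 73, 96, 104, 104, 126, 147, 147] R [147, 147, 147, 141, 121, 111, 121, 121, 97, 68, 98, 112, 129, 149, 145, 135, 137, 147, 147, 147]
355 L [147, 147, 147, 147, 130, 111, 119, 115, 89, 55, 56, 66, 90, 104, 103, 126, 147, 147] R [147, 147, 147, 146, 130, 113, 117, 119, 96, 60, 85, 104, 104, 126, 147, 147, 147, 147, 147, 147]
368 L [146, 147, 145, 142, 132, 119, 118, 117, 93, 55, 56, 60, 85, 103, 103, 125, 147, 147] R [147, 147, 147, 147, 136, 118, 116, 121, 101, 60, 81, 103, 103, 125, 146, 146, 146, 146, 147, 147]
388 L [146, 146, 139, 134, 140, 131, 116, 116, 97, 59, 55, 55, 81, 103, 103, 103, 123, 138] R [146, 146, 146, 146, 140, 122, 112, 117, 108, 80, 73, 97, 103, 120, 139, 142, 132, 130, 146, 146]
wall [[55, 55, 56, 56, 55, 74, 113, 120, 119, 117, 120, 146, 146, 146, 146, 146, 146, 145], [86, 55, 55, 55, 55, 56, 79, 117, 118, 116, 118, 132, 146, 146, 146, 146, 146, 146]]
padrow [147, 147, 145, 140, 121, 75, 45, 45, 47, 50, 50, 54, 81, 116, 127, 128, 129, 127, 123, 113, 80, 78]
mouth [147.0, 147.0, 138.0, 98.0, 72.0, 85.0, 96.0, 103.0, 112.0, 118.0, 122.0, 127.0] [148.0, 145.0, 129.0, 92.0, 103.0, 121.0, 116.0, 111.0, 107.0, 101.0, 97.0, 96.0]
```

Run:
```python
from h import *
t=np.load("pics/top0.npz")
L=np.array([onz(t,u,v,45) for u,v in[(340,191.9),(355,192.05),(368,192.15),(388,192.3)]])
Rr=np.array([onz(t,u,v,45) for u,v in[(340,235.55),(355,236.0),(368,236.33),(388,236.55)]])
W=np.array([onz(t,u,v,55) for u,v in[(399.3,200),(400.2,228)]])
print(L.round(1),Rr.round(1),W.round(1))
fl=np.polyfit(L[:,1],L[:,0],1);fr=np.polyfit(Rr[:,1],Rr[:,0],1);print(fl,fr)
w=W[0]-W[1];print("wall normal slope",-w[1]/w[0], "width",(fl-fr)@[-350,1])
f=(fl+fr)/2
for y in(-100,-270,-350,-400,-440):print(y,f@[y,1])
```

```text
[[ 565.4 -317.    45. ]
 [ 564.6 -349.8   45. ]
 [ 564.  -378.1   45. ]
 [ 563.1 -421.6   45. ]] [[ 469.8 -314.1   45. ]
 [ 468.4 -346.3   45. ]
 [ 467.3 -374.2   45. ]
 [ 466.3 -417.1   45. ]] [[ 544.1 -442.7   55. ]
 [ 483.5 -441.5   55. ]]
[2.24031277e-02 5.72505253e+02] [3.33392550e-02 4.80068965e+02]
wall normal slope 0.018815151201549717 width 96.26393258777686
-100 523.4999894422664
-270 518.7618869108173
-350 516.5321916019002
-400 515.138632033827
-440 514.0237843793683
```

```bash
python3 -m pendant '[[-0.0005,0.0019,0,0,0,0.4,0],[-0.0008,0.0029,0,0,0,0.6,0],[-0.0013,0.0048,0,0,0,1,0],[-0.0012,0.0049,0,0,0,1,0],[-0.0011,0.0049,0,0,0,1,0],[-0.001,0.0049,0,0,0,1,0],[-0.0009,0.005,0,0,0,1,0],[-0.0008,0.005,0,0,0,1,0],[-0.0008,0.005,0,0,0,1,0],[-0.0007,0.005,0,0,0,1,0],[-0.0006,0.005,0,0,0,1,0],[-0.0005,0.005,0,0,0,1,0]]'
python3 -m pendant '[[-0.0004,0.005,0,0,0,1,0],[-0.0004,0.005,0,0,0,1,0],[-0.0003,0.005,0,0,0,1,0],[-0.0002,0.005,0,0,0,1,0],[-0.0001,0.005,0,0,0,1,0],[0,0.005,0,0,0,0.9,0],[0,0.005,0,0,0,0,0],[0,0.005,0,0,0,0,0],[0,0.005,0,0,0,0,0],[0,0.005,0,0,0,0,0],[0,0.003,0,0,0,0,0],[0,0.001,0,0,0,0,0]]'
python3 - <<'E'
from bench import arm
from h import *
d=arm.get_image("top"); np.savez("pics/top3.npz",**d)
crop(d,200,160,200,100,4,"pics/c3.png")
st=arm.read_state();r=R.from_quat(st["ee_rot"]).as_matrix()
print(st["position"],np.degrees(np.arctan2(r[1,1],r[0,1])),r[:,2].round(3),st["contact_force"],st["wrist_torque"])
E
```

```text
clock: 5.3
position: [525.3, -30.4, 131.6]
ee_rot: [1.0, 0.029, 0.0, 0.0]
contact_force: [0.2, 2.8, 6.3]
gripper_width: 7.7
grasp_force: 58.9
clock: 6.5
position: [522.5, -84.7, 131.6]
ee_rot: [1.0, -0.023, -0.001, 0.0]
contact_force: [-1.8, 2.3, 6.7]
gripper_width: 7.8
grasp_force: 59.0
[522.49004668 -84.70524114 131.6200261 ] -92.60321442719338 [-0.001 -0.    -1.   ] [-0.78978486  1.18639544  6.8875571 ] [ 0.08832249  0.28929222 -0.05403384]
```

View pics/c3.png

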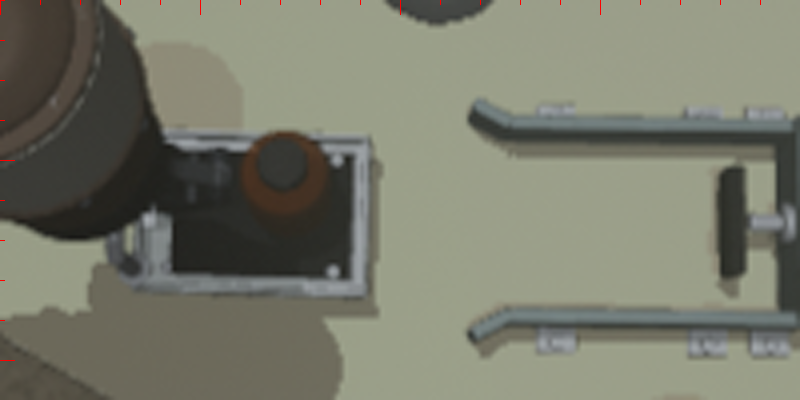

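The picture shows the caddy just before the bay: rim front corners at crop (370,138) and (364,297), bottle upright at (283,165), nose well outside the rails (mouth at crop x≈470).

Run:
```python
from h import *
t=np.load("pics/top3.npz"); g=t["image"].astype(float).mean(2)
for u in(255,265,278,288): print(u,"L",g[188:202,u-2:u+3].mean(1).round().astype(int).tolist(),"R",g[224:242,u-2:u+3].mean(1).round().astype(int).tolist())
for v in (200,212,225): print(v,g[v-2:v+3,280:300].mean(0).round().astype(int).tolist())
P=[onz(t,200+x/4,160+y/4,49) for x,y in[(370,138),(364,297),(200,132),(200,292)]]
print(np.round(P,1))
```

```text
255 L [134, 134, 134, 134, 143, 125, 83, 127, 132, 71, 47, 47, 52, 60] R [37, 37, 37, 37, 53, 102, 122, 125, 117, 81, 94, 102, 102, 102, 102, 102, 102, 102]
265 L [149, 149, 149, 149, 145, 123, 82, 62, 59, 57, 53, 52, 51, 51] R [39, 38, 39, 38, 44, 98, 133, 130, 105, 83, 95, 103, 103, 103, 103, 103, 103, 103]
278 L [150, 150, 150, 150, 141, 134, 109, 62, 70, 65, 56, 53, 52, 51] R [44, 46, 46, 46, 46, 82, 134, 148, 142, 130, 101, 104, 104, 104, 104, 105, 105, 104]
288 L [150, 150, 150, 150, 150, 154, 129, 96, 137, 151, 123, 97, 99, 95] R [115, 114, 113, 113, 113, 118, 140, 143, 140, 129, 87, 98, 104, 104, 104, 127, 150, 150]
200 [55, 56, 72, 103, 117, 92, 58, 59, 98, 149, 146, 146, 103, 107, 122, 135, 150, 150, 150, 150]
212 [42, 42, 42, 43, 43, 43, 43, 52, 102, 150, 135, 142, 101, 105, 120, 150, 150, 150, 150, 150]
225 [46, 53, 72, 80, 67, 47, 47, 78, 134, 158, 150, 118, 96, 112, 135, 150, 150, 150, 150, 150]
[[ 560.4 -213.    49. ]
 [ 473.6 -208.5   49. ]
 [ 565.  -120.2   49. ]
 [ 477.4 -120.2   49. ]]
```

```bash
python3 -m pendant '[[0,0.002,-0.0003,0,0,-0.4,0],[0,0.004,-0.0003,0,0,-0.4,0],[0,0.006,0,0,0,-0.4,0],[0,0.006,0,0,0,0,0],[0,0.006,0,0,0,0,0],[0,0.006,0,0,0,0,0],[0,0.006,0,0,0,0,0],[0,0.006,0,0,0,0,0],[0,0.006,0,0,0,0,0],[0,0.006,0,0,0,0,0],[0,0.004,0,0,0,0,0],[0,0.002,0,0,0,0,0]]'
python3 - <<'E'
from bench import arm
from h import *
d=arm.get_image("top"); np.savez("pics/top4.npz",**d)
st=arm.read_state();r=R.from_quat(st["ee_rot"]).as_matrix()
print(st["position"],np.degrees(np.arctan2(r[1,1],r[0,1])),st["contact_force"],st["wrist_torque"])
crop(d,225,175,165,80,4,"pics/a.png")
d=arm.get_image("scene"); np.savez("pics/scene4.npz",**d);crop(d,230,150,165,65,4,"pics/b.png")
cv2.imwrite("pics/c4.png",np.vstack([cv2.imread("pics/a.png"),cv2.imread("pics/b.png")]))
E
```

```text
clock: 7.75
position: [521.6, -144.3, 131.8]
ee_rot: [1.0, -0.011, -0.0, 0.0]
contact_force: [0.1, 1.6, 1.6]
gripper_width: 7.8
grasp_force: 58.5
[ 521.58217438 -144.38179729  131.74727409] -91.31652795375503 [ 0.88339435 -0.58223599  1.44506945] [-0.16530894  0.01626171  0.00421318]
```

View pics/c4.png

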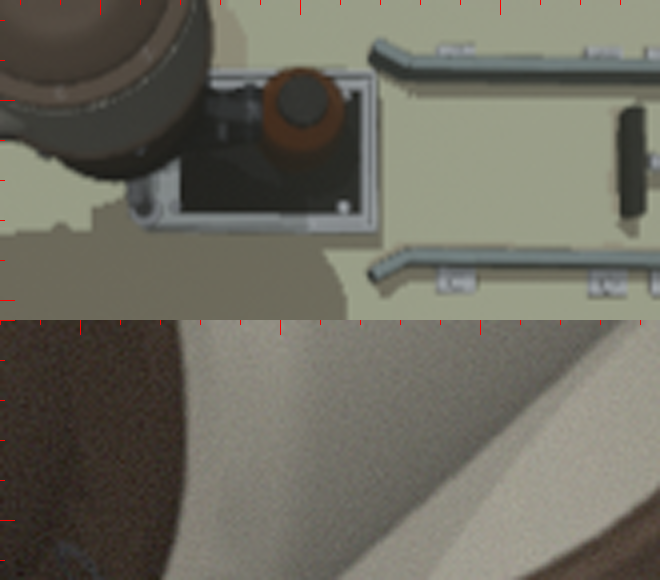

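The nose corners are at crop (380,72) and (379,232), just at the flare mouth (crop x≈372), between the rails, bottle upright; the scene view is blocked by the arm.

Run:
```python
from h import *
t=np.load("pics/top4.npz"); g=t["image"].astype(float).mean(2)
for u in(280,300,312,316): print(u,"L",g[187:200,u-2:u+3].mean(1).round().astype(int).tolist(),"R",g[226:240,u-2:u+3].mean(1).round().astype(int).tolist())
print(g[210:220,310:326].mean(0).round().tolist())
for p in[(319.6,192.6),(319.4,232.6),(280,192.4),(280,232.4)]: print(onz(t,*p,49).round(1))
f=lambda y:515.3+.0245*(y+400)
print(f(-275),f(-190))
```

```text
280 L [126, 127, 129, 131, 126, 136, 126, 89, 131, 132, 73, 41, 44] R [35, 36, 94, 132, 125, 111, 100, 94, 101, 102, 102, 101, 102, 102]
300 L [148, 148, 148, 148, 121, 63, 51, 50, 52, 52, 52, 52, 51] R [40, 40, 78, 122, 130, 121, 116, 103, 103, 103, 103, 103, 102, 103]
312 L [149, 149, 149, 149, 144, 146, 125, 97, 142, 143, 108, 81, 70] R [97, 92, 104, 139, 140, 136, 132, 96, 103, 103, 103, 126, 149, 149]
316 L [125, 114, 108, 110, 124, 143, 128, 111, 141, 139, 125, 110, 110] R [115, 115, 126, 141, 138, 140, 132, 98, 103, 103, 103, 126, 148, 147]
[40.0, 40.0, 40.0, 42.0, 50.0, 102.0, 143.0, 117.0, 143.0, 98.0, 118.0, 149.0, 149.0, 149.0, 149.0, 149.0]
[ 563.8 -272.1   49. ]
[ 476.4 -269.6   49. ]
[ 565.4 -185.8   49. ]
[ 477.9 -184.9   49. ]
518.3625 520.4449999999999
```

```bash
python3 -m pendant '[[-0.0002,0.002,0,0,0,0,0],[-0.0005,0.003,0,0,0,0,0],[-0.0005,0.003,0,0,0,0,0],[-0.0005,0.003,0,0,0,0,0],[-0.0005,0.003,0,0,0,0,0],[0,0.003,0,0,0,0,0],[0,0.003,0,0,0,0,0],[0,0.003,0,0,0,0,0],[0,0.003,0,0,0,0,0],[0,0.003,0,0,0,0,0],[0,0.002,0,0,0,0,0],[0,0.001,0,0,0,0,0]]'
python3 - <<'E'
from bench import arm
from h import *
d=arm.get_image("top"); np.savez("pics/top5.npz",**d);g=d["image"].astype(float).mean(2)
st=arm.read_state();r=R.from_quat(st["ee_rot"]).as_matrix()
print(st["position"],np.degrees(np.arctan2(r[1,1],r[0,1])),st["contact_force"],st["wrist_torque"])
for u in (324,328,331): print(u,"L",g[185:200,u-1:u+2].mean(1).round().astype(int).tolist(),"R",g[228:244,u-1:u+2].mean(1).round().astype(int).tolist())
crop(d,290,180,70,65,8,"pics/c5.png")
E
```

```text
clock: 9.05
position: [518.5, -176.0, 131.8]
ee_rot: [1.0, -0.011, -0.0, -0.0]
contact_force: [0.3, 0.9, 1.2]
gripper_width: 8.0
grasp_force: 58.5
[ 518.51139643 -176.0051868   131.83056684] -91.31522407656688 [ 0.30815338  0.29839992 -0.17895891] [ 0.09416784  0.0068192  -0.01968379]
324 L [144, 133, 118, 116, 113, 88, 57, 46, 111, 121, 96, 117, 92, 68, 54] R [105, 107, 136, 137, 132, 129, 94, 96, 87, 86, 100, 116, 117, 100, 82, 93]
328 L [146, 146, 142, 126, 112, 115, 97, 58, 111, 122, 106, 147, 143, 104, 60] R [56, 92, 138, 146, 145, 130, 95, 95, 85, 100, 118, 113, 83, 69, 94, 102]
331 L [146, 146, 146, 132, 114, 120, 106, 66, 109, 126, 103, 130, 137, 136, 136] R [127, 130, 137, 133, 141, 130, 95, 95, 87, 104, 120, 114, 86, 69, 93, 101]
```

View pics/c5.png

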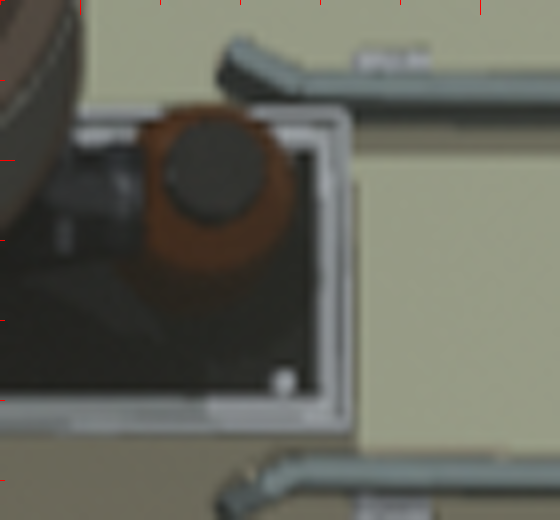

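The crop shows the nose between the rails at u≈333: gap to the left rail ≈ 2.9 mm, to the right rail ≈ 5.1 mm. I'll go on with a 1 mm correction to the right.

```bash
python3 -m pendant '[[0,0.001,0,0,0,0,0],[-0.0002,0.003,0,0,0,0,0],[-0.0002,0.004,0,0,0,0,0],[-0.0002,0.004,0,0,0,0,0],[-0.0002,0.004,0,0,0,0,0],[-0.0002,0.004,0,0,0,0,0],[0,0.004,0,0,0,0,0],[0,0.004,0,0,0,0,0],[0,0.004,0,0,0,0,0],[0,0.004,0,0,0,0,0],[0,0.002,0,0,0,0,0],[0,0.001,0,0,0,0,0]]'
python3 - <<'E'
from bench import arm
from h import *
d=arm.get_image("top"); np.savez("pics/top6.npz",**d);g=d["image"].astype(float).mean(2)
st=arm.read_state();print(st["position"],st["contact_force"],st["wrist_torque"])
for u in (336,342,348): print(u,"L",g[185:200,u-1:u+2].mean(1).round().astype(int).tolist(),"R",g[228:244,u-1:u+2].mean(1).round().astype(int).tolist())
E
```

```text
clock: 10.3
position: [516.7, -214.9, 131.8]
ee_rot: [1.0, -0.012, -0.0, -0.0]
contact_force: [0.0, 1.3, 0.9]
gripper_width: 7.9
grasp_force: 58.5
[ 516.72146592 -214.984343    131.84306772] [-0.168689   -0.39482107 -0.67126557] [ 0.01398593  0.04953921 -0.00320084]
336 L [133, 134, 147, 130, 107, 115, 103, 64, 48, 49, 48, 48, 48, 48, 48] R [41, 41, 108, 149, 148, 125, 91, 88, 77, 73, 80, 80, 67, 67, 98, 111]
342 L [130, 130, 148, 131, 107, 114, 107, 75, 70, 108, 103, 67, 66, 54, 48] R [112, 90, 113, 149, 149, 136, 110, 95, 79, 94, 114, 116, 92, 60, 92, 109]
348 L [141, 142, 141, 130, 114, 115, 108, 80, 70, 109, 109, 95, 119, 127, 117] R [111, 112, 129, 144, 146, 136, 110, 89, 77, 93, 114, 113, 88, 54, 81, 98]
```

Centred within about 0.5 mm, with no side force. I'll carry on up to just before the buffer.

```bash
python3 -m pendant '[[0,0.002,0,0,0,0,0],[0,0.004,0,0,0,0,0],[0,0.005,0,0,0,0,0],[0,0.005,0,0,0,0,0],[0,0.005,0,0,0,0,0],[0,0.005,0,0,0,0,0],[0,0.005,0,0,0,0,0],[0,0.005,0,0,0,0,0],[0,0.004,0,0,0,0,0],[0,0.003,0,0,0,0,0],[0,0.002,0,0,0,0,0],[0,0.001,0,0,0,0,0]]'
python3 -m pendant '[[0,0.001,0,0,0,0,0],[0,0.001,0,0,0,0,0],[0,0.001,0,0,0,0,0],[0,0.001,0,0,0,0,0]]'
python3 - <<'E'
from bench import arm
from h import *
d=arm.get_image("top"); np.savez("pics/top7.npz",**d);g=d["image"].astype(float).mean(2)
st=arm.read_state();print(st["position"],st["contact_force"],st["wrist_torque"])
for u in (350,358,366): print(u,"L",g[185:200,u-1:u+2].mean(1).round().astype(int).tolist(),"R",g[228:244,u-1:u+2].mean(1).round().astype(int).tolist())
print(g[212:220,365:390].mean(0).round().astype(int).tolist())
E
```

```text
clock: 11.55
position: [515.8, -260.8, 131.9]
ee_rot: [1.0, -0.011, -0.0, 0.0]
contact_force: [-0.7, 1.5, 0.4]
gripper_width: 7.7
grasp_force: 58.5
clock: 11.95
position: [515.7, -264.6, 131.9]
ee_rot: [1.0, -0.011, -0.0, -0.0]
contact_force: [-0.4, 2.3, -0.3]
gripper_width: 7.6
grasp_force: 58.5
[ 515.7310528  -264.79197812  131.87379346] [-0.93924014  1.06285459 -0.41355113] [ 0.29102197  0.17012584 -0.00925311]
350 L [61, 59, 58, 57, 56, 56, 56, 56, 55, 54, 53, 52, 53, 62, 68] R [33, 33, 88, 122, 118, 110, 97, 80, 73, 68, 76, 78, 65, 50, 77, 96]
358 L [57, 56, 56, 55, 54, 54, 53, 52, 58, 67, 70, 68, 68, 66, 61] R [38, 40, 106, 147, 143, 128, 103, 90, 84, 69, 75, 79, 67, 51, 77, 96]
366 L [65, 67, 69, 68, 68, 67, 66, 64, 60, 97, 104, 63, 61, 50, 45] R [128, 119, 100, 129, 142, 132, 116, 97, 84, 86, 108, 113, 93, 51, 74, 97]
[36, 36, 35, 35, 43, 93, 138, 98, 99, 145, 139, 138, 133, 115, 71, 34, 35, 38, 42, 42, 47, 67, 98, 117, 120]
```

```bash
python3 -m pendant '[[0,0.001,0,0,0,0,0],[0,0.001,0,0,0,0,0],[0,0.001,0,0,0,0,0],[0,0.001,0,0,0,0,0]]' | grep -E "pos|contact"
python3 -m pendant '[[0,0.001,0,0,0,0,0],[0,0.0005,0,0,0,0,0],[0,0.0005,0,0,0,0,0],[0,0,0,0,0,0,0]]' | grep -E "pos|contact"
```

```text
position: [515.6, -268.7, 131.9]
contact_force: [0.6, 0.7, -0.7]
position: [515.6, -270.7, 131.9]
contact_force: [-0.8, 0.1, -1.0]
```

```bash
python3 -m pendant '[[0,0.0005,0,0,0,0,0],[0,0.0005,0,0,0,0,0]]' | grep -E "pos|contact"
```

```text
position: [515.6, -271.6, 131.9]
contact_force: [-0.4, 1.5, -0.9]
```

```bash
python3 -m pendant '[[0,0.0005,0,0,0,0,0],[0,0.0005,0,0,0,0,0]]' | grep -E "pos|contact"
python3 -m pendant '[[0,0.0005,0,0,0,0,0],[0,0.0005,0,0,0,0,0]]' | grep -E "pos|contact"
```

```text
position: [515.6, -272.6, 131.9]
contact_force: [-0.3, 2.0, -1.3]
position: [515.5, -273.7, 131.9]
contact_force: [-0.2, 0.8, -0.8]
```

```bash
python3 -m pendant '[[0,0.0005,0,0,0,0,0],[0,0.0005,0,0,0,0,0]]' | grep -E "pos|contact"
```

```text
position: [515.5, -274.7, 131.9]
contact_force: [0.1, -0.1, -0.3]
```

```bash
python3 -m pendant '[[0,0.0005,0,0,0,0,0],[0,0.0005,0,0,0,0,0]]' | grep -E "pos|contact"
```

```text
position: [515.5, -275.7, 131.9]
contact_force: [-0.6, 1.4, -1.1]
```

```bash
python3 -m pendant '[[0,0.0005,0,0,0,0,0],[0,0.0005,0,0,0,0,0]]' | grep -E "pos|contact"
```

```text
position: [515.5, -276.7, 131.9]
contact_force: [-0.2, 2.8, -1.5]
```

```bash
python3 -m pendant '[[0,0.0005,0,0,0,0,0]]' | grep -E "pos|contact"
```

```text
position: [515.5, -277.2, 131.9]
contact_force: [-0.8, 0.4, -0.6]
```

```bash
python3 -m pendant '[[0,0.0005,0,0,0,0,0],[0,0.0005,0,0,0,0,0]]' | grep -E "pos|contact"
```

```text
position: [515.4, -278.2, 131.9]
contact_force: [0.0, 0.8, -0.7]
```

```bash
python3 -m pendant '[[0,0.0005,0,0,0,0,0]]' | grep -E "pos|contact"
```

```text
position: [515.5, -278.5, 132.0]
contact_force: [0.7, 3.1, -0.3]
```

```bash
python3 -m pendant '[[0,0.0005,0,0,0,0,0]]' | grep -E "pos|contact"
```

```text
position: [515.5, -278.8, 132.0]
contact_force: [0.2, 4.2, -0.4]
```

Contact at TCP y ≈ -278.3. I'll build up to about 7 N in small steps.

```bash
python3 -m pendant '[[0,0.0003,0,0,0,0,0],[0,0,0,0,0,0,0]]' | grep -E "pos|contact"
```

```text
position: [515.6, -279.0, 132.0]
contact_force: [0.4, 4.8, 0.6]
```

```bash
python3 -m pendant '[[0,0.0003,0,0,0,0,0],[0,0,0,0,0,0,0]]' | grep -E "pos|contact"
```

```text
position: [515.7, -279.3, 132.1]
contact_force: [0.4, 5.1, 1.2]
```

```bash
python3 -m pendant '[[0,0.0003,0,0,0,0,0],[0,0.0002,0,0,0,0,0],[0,0,0,0,0,0,0]]' | grep -E "pos|contact"
```

```text
position: [515.8, -279.5, 132.2]
contact_force: [-0.1, 7.0, 1.1]
```

```bash
python3 -m pendant '[[0,0.0002,0,0,0,0,0],[0,0,0,0,0,0,0]]' | grep -E "pos|contact"
python3 - <<'E'
from bench import arm
s=arm.read_state();print(s["contact_force"],s["wrist_torque"],s["position"])
E
```

```text
position: [515.8, -279.7, 132.2]
contact_force: [-0.1, 7.1, 0.7]
[-0.06118985  7.10341105  0.74530221] [ 1.98900214 -0.12246193 -0.10766399] [ 515.8350376  -279.66463305  132.20110499]
```

```bash
for i in 1 2 3 4; do python3 -m pendant '[[0,0,0,0,0,0,0],[0,0,0,0,0,0,0],[0,0,0,0,0,0,0],[0,0,0,0,0,0,0]]' | grep -E "contact|clock"; done
```

```text
clock: 15.8
contact_force: [0.6, 6.8, 1.9]
clock: 16.2
contact_force: [1.3, 7.4, 2.5]
clock: 16.6
contact_force: [0.5, 6.7, 1.7]
clock: 17.0
contact_force: [0.8, 5.9, 1.1]
```

Held about 6.7 N for well over a second. Now easing off.

```bash
python3 -m pendant '[[0,-0.0003,0,0,0,0,0],[0,-0.0003,0,0,0,0,0],[0,-0.0003,0,0,0,0,0],[0,-0.0003,0,0,0,0,0],[0,-0.0003,0,0,0,0,0],[0,-0.0002,0,0,0,0,0],[0,-0.0002,0,0,0,0,0],[0,0,0,0,0,0,0],[0,0,0,0,0,0,0]]'
```

```text
clock: 17.9
position: [515.4, -278.8, 131.9]
ee_rot: [1.0, -0.011, 0.0, 0.0]
contact_force: [0.9, 2.1, 0.7]
gripper_width: 7.6
grasp_force: 58.6
```

```bash
python3 -m pendant '[[0,-0.0003,0,0,0,0,0],[0,-0.0002,0,0,0,0,0],[0,0,0,0,0,0,0.008],[0,0,0,0,0,0,0.009],[0,0,0,0,0,0,0.011],[0,0,0,0,0,0,0.014],[0,0,0,0,0,0,0.018],[0,0,0,0,0,0,0.024],[0,0,0,0,0,0,0.03],[0,0,0,0,0,0,0.036],[0,0,0,0,0,0,0.036],[0,0,0,0,0,0,0.036]]'
python3 -m pendant '[[0,0,-0.002,0,0,0,0.036],[0,0,-0.005,0,0,0,0.036],[0,0,-0.01,0,0,0,0.036],[0,0,-0.02,0,0,0,0.036],[0,0,-0.03,0,0,0,0.036],[0,0,-0.03,0,0,0,0.036],[0,0,-0.03,0,0,0,0.036],[0,-0.03,-0.02,0,0,0,0.036],[0,-0.05,0,0,0,0,0.036],[0,-0.05,0,0,0,0,0.036],[0,-0.04,0,0,0,0,0.036],[0,0,0,0,0,0,0.036]]'
python3 - <<'E'
from bench import arm
from h import *
d=arm.get_image("top"); np.savez("pics/top8.npz",**d); crop(d,290,175,130,75,6,"pics/c8.png")
E
```

```text
clock: 19.1
position: [515.4, -278.0, 131.9]
ee_rot: [1.0, -0.011, 0.0, 0.0]
contact_force: [-0.9, -0.2, -0.6]
gripper_width: 36.3
grasp_force: 0.0
clock: 20.3
position: [519.4, -104.5, 280.4]
ee_rot: [1.0, -0.009, 0.001, -0.0]
contact_force: [0.4, -0.2, -0.3]
gripper_width: 36.2
grasp_force: 0.0
```

View pics/c8.png

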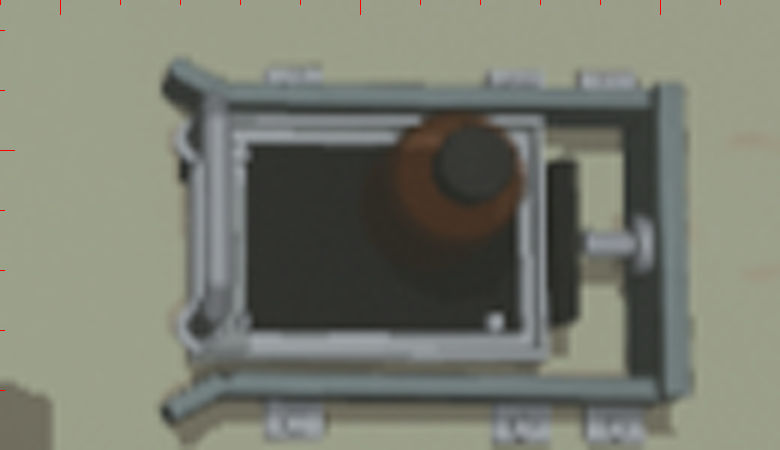

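The caddy sits square between the rails: nose at the pad (crop x≈546), even gaps on both sides, bottle upright, gripper clear. I'm handing in the job.

```bash
python3 -c "
from bench import arm
print(arm.job_done())"
```

```text
the job is handed in; nothing more can be done
None
```

The caddy is parked square at the buffer after a press of about 6.7 N held for over a second; the bottle is upright, the gripper is clear and the job is handed in, but no verdict came back and I did not check the castor angles directly.

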